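# Clear the under-sink drawer for the collection point

## Task

The recycling drawer from under the sink is on the worktop: get the grey carrier ready for the trip to the glass and metal collection point by standing the empty green glass bottle in its narrow bottle bay, set down gently, and putting the two steel jar lids in its wide bay. The measuring scoop is no waste: press its handle into the spring clip on the lid of the powder box until it snaps home. Leave the clear PET bottle, which goes back to the shop, and the steel sink strainer standing where they are in the drawer.

Things in the scene. Friction and masses are not known exactly. Their poses are not given: they have to be found in the camera images.
- drawer: White open plastic drawer on the worktop, fixed; origin: centre of its underside, x to its front panel (66 mm high, latch knob outside). Floor 5 mm thick, other walls 60 mm high; inside x -166 to 167, y +-210 mm. All loose things start in it: lids and strainer in a row at x about -85, bottles and scoop in a row at x about +85; y about -125, 0, 125 mm, in any order.
- carrier: Grey plastic carrier with two open bays, fixed, left or right of the drawer. Origin: centre of its underside; outside 214 (x) by 128 (y) by 70 mm high, floor and walls 4 mm. Narrow bottle bay: inside x -103 to -25 mm, y +-60 mm. Wide bay for the lids: inside x -21 to 103 mm, y +-60 mm.
- clip_seat (a point): Axis of the scoop's handle when home in the clip; x along the handle (either way round), z up. It is 37 mm above the middle of the lid of a white powder box (188 x by 112 y by 85 mm high, fixed). The clip opens upward: two steel spring jaws, 20 mm long in x, either side in y, 6 mm apart, flared tips 12 mm above the point; 8 to 14 N down snaps the handle in, onto a rest 5 mm below the point.
- glass_mid (a point): Empty green glass bottle, standing, 200 g: body 58 mm diameter, shoulders from 105 mm up, slender neck 25 mm in diameter from 155 to 180 mm, mouth ring 29 mm in diameter from 182 to 193 mm, no cap; 195 mm high. The point is on the axis, half-way up (97.5 mm above its foot); z along the axis.
- lid_large_mid (a point): Larger steel jar lid, flat plain top, lying top up: 58 mm diameter, 14 mm high, 20 g. The point is its centre, half-way up.
- lid_small_mid (a point): Smaller steel jar lid, flat plain top, lying top up: 48 mm diameter, 14 mm high, 20 g. The point is its centre, half-way up.
- scoop_grip (a point): Grey plastic measuring scoop, 20 g, 134 mm long: an open cup 44 mm wide, 34 mm high, with a straight round handle 10 mm thick, level, its axis 29 mm above the cup's foot. The point is on the handle's axis; x along the handle, away from the cup. From it the handle runs 46 mm on to its end and 43 mm back to the cup, whose centre is 65 mm back.
- pet_mid (a point): Clear PET bottle with a white screw cap, standing, to be left: ribbed body 58 mm diameter, cap 29 mm; 184 mm high, 30 g. The point is on the axis, half-way up (92 mm).
- strainer_mid (a point): Steel sink strainer, to be left: perforated disc 55 mm in diameter at 14 to 18 mm height on a basket 38 mm wide, with a knob in the middle, top at 38 mm. The point is on the axis, half-way up (19 mm).
Not all that is in view belongs to the job. What is shaped like the part that bears glass_mid but blue is not meant.

How it is judged:
At the end, for the whole second after the job is handed in: Green bottle upright (0.12 rad) on the narrow bay's floor; both lids inside the wide bay, below 55 mm; handle home in the clip (5 mm in y and z, 0.12 rad, point within 50 mm of the seat along x); PET bottle and strainer standing within 30 mm of their start; all released, at rest (x of glass_mid in the frame of carrier between -0.085 and -0.043 m and y of glass_mid in the frame of carrier between -0.045 and 0.045 m and z of glass_mid in the frame of carrier between 0.094 and 0.11 m and angle between glass_mid's own z axis and vertical below 0.12 rad and x of lid_large_mid in the frame of carrier between -0.012 and 0.094 m and y of lid_large_mid in the frame of carrier between -0.052 and 0.052 m and z of lid_large_mid in the frame of carrier between 0 and 0.055 m and x of lid_small_mid in the frame of carrier between -0.012 and 0.094 m and y of lid_small_mid in the frame of carrier between -0.052 and 0.052 m and z of lid_small_mid in the frame of carrier between 0 and 0.055 m and x of scoop_grip in the frame of clip_seat between -0.05 and 0.05 m and y of scoop_grip in the frame of clip_seat between -0.005 and 0.005 m and z of scoop_grip in the frame of clip_seat between -0.005 and 0.005 m and angle between the x axis of scoop_grip and the x axis of clip_seat, either way round below 0.12 rad and distance of each of pet_mid, strainer_mid from where it was at the start of the episode below 0.03 m and angle between each of pet_mid, strainer_mid's own z axis and vertical below 0.25 rad and linear speed of each of glass_bottle, lid_large, lid_small, scoop, pet_bottle, strainer below 0.03 m/s); the robot touches nothing.
It fails at once if the glass bottle is dropped or thrown: faster than 0.7 m/s while no finger holds it (linear speed of glass_bottle above 0.7 m/s and contact force between glass_bottle and the fingers below 0.1 N).
It fails at once if the glass bottle is knocked over (tilted more than 1 rad) (angle between glass_mid's own z axis and vertical above 1 rad).
It also fails if it takes over 112 s, if anything falls off the work surface, if the arm or the gripper's body presses on something with over 40 N, if the wrist force passes 120 N, or if a joint passes its speed limit or range.

## Robot

A 6-joint arm with a two-finger parallel gripper is mounted at the origin on the work surface. World frame = base frame: x ahead of the robot, y to its left, z up, the work surface at z = 0. Lengths are in m, angles in rad, forces in N, time in s.
With the tool pointing down it reaches from about 0.4 to 0.825 m from the base axis. Payload 7 kg.
Tool frame: the origin (TCP) lies on the centre line of the jaws, within the pads' length; the fingertips stand 25 mm ahead of it and the grasp point (between the pads) lies 6 mm ahead of it; z points along the fingers, y is the direction in which the jaws open and shut (so a half turn about z gives the same grasp; the last joint's range is limited). The gripper opens to 88 mm and grips with 3 to 60 N. Pads are 19 mm wide; open, the fingers measure 130 mm over their backs; the gripper's body (78 mm by 193 mm) begins 47 mm behind the grasp point.
Start: joints at [-1.021, 0.359, 0.012, 0, -1.224, -0.288], TCP at [0.175, -0.652, 0.252] pointing down, gripper open.
Joint ranges: [-3.07, 3.07], [-1.43, 2.12], [-1.02, 1.25], [-3.03, 1.67], [-3.05, -0], [-3.03, 3.03]. Speed limits (rad/s): [2.39, 2.39, 3.01, 3.14, 3.14, 3.14].

## Interface

Orientations are given as [roll, pitch, yaw] about the fixed x, y, z axes, in that order (R = Rz(yaw) Ry(pitch) Rx(roll)).
In Python, from station import * gives the robot as it stands. The module is installed in compiled form; this text tells all that it offers.
- The arm moves only by the tool step_arm, never from a script. Its argument "commands" is text: rows parted by semicolons, each of 6 numbers parted by spaces: the shift along the tool's x, y, z in mm, then the turn, a rotation vector about the tool's x, y, z in rad. A call has 1 to 8 rows; each row shifts and turns the commanded pose from where the row before left it, along the tool's axes as they then stand; what a row does not reach is not made up. A row lasts 1/8 s, in which the tool goes at most 62.5 mm and 10.7 degrees, less where a joint would pass 70% of its speed; a pose out of reach is approached as far as the arm can. A call is refused whole if a number of a shift passes 62.5 or a number of a turn 0.188, either way. A call with a gripper value outside its range is refused whole. "jaw" is the finger opening in mm, from 0 to 87.6, set as the call begins (left out, the last holds). The fingers move at their own pace and stop on an object; "grip_force" is the grip in N (left out, the last holds). Time passes only in rows, so rows that do not move let the fingers close. It gives the time, the measured TCP pose, the force and the opening at its end, in the units of the state.
- get_state(): the state, without advancing time (a new reading comes with each control period).
- grab_frame(name): name is "scene" or "top" or "wrist"; returns a dict with "frame" (420x560x3 uint8, red, green, blue), "fovy" (degrees; the focal length in pixels is half the picture's height over the tangent of half this angle, whatever the lens; pixels are square), "cx", "cy" (the principal point, pixels), "rvec" (rotation vector, rad) and "tvec" (3), from world to camera coordinates, as OpenCV has them; the wrist camera has in their place "tool_from_camera" (4x4, takes a point from camera to tool coordinates, whose origin is the TCP and whose axes are the flange's). Camera axes: x right, y down, z forward; pixel columns grow to the right and rows downward; lengths in m; the calibration is good to about 2 mm. A picture is of the moment at which its call begins: read the wrist's pose just before it. There is no depth.
- job_done(): hands the job in, once; it reports no verdict.
Trained networks look in a picture, given as the dict that the camera call returned (one of the last four; its "shot" number tells which), for a name from the list of things; names that differ only in an ending like _2 or _b are one class to them, and where a whole thing is asked for, a point or a joint stands for the part that bears it (a point fixed in the world has none). Each returns a list of dicts, best first, with "conf" (0 to 1); they miss things now and then, are a little off and sometimes report something else, mostly with a low value. They report only what shows in the picture. A call takes as long as a camera call. They do not tell look-alikes from the thing itself.
- recognise(picture, name): "pixel" ([column, row] in pixels, amid what is visible of it).
The state is a dict: "t": time; "q": joint angles; "qd": joint speeds; "joint_efforts": joint torques, N m; "eef_pos": TCP position; "ee_rot": TCP orientation; "force": force on the tool from outside, world axes, zero at the start; "moment": the same for the moment, N m; "width": finger opening in m.
Only numpy, scipy, OpenCV 4.12 (cv2) and the standard library are available. Lean on these libraries where they do the work, as an engineer would, in place of code of your own. Each camera call takes 0.05 s, during which the arm holds its last target.

## Working session

There is one attempt and no reset: what is moved stays moved. The work goes in short steps, Python scripts to look and compute and a tool call to move; the robot and the scene stay as the last step left them, time stands still between calls to the robot, and variables do not carry over. Pictures are saved under pics/ and viewed, and the job is handed in when it is done.

Besides the shell and the picture viewer there is one more tool, called after ">>>" by a JSON object that holds its "api" and its "payload". step_arm: Moves the arm, as the interface text tells. Its arguments: {"type":"object","properties":{"commands":{"type":"string"},"jaw":{"type":"number"},"grip_force":{"type":"number"}},"required":["commands"]}

```bash
ls; mkdir -p pics
cat > h.py <<'E'
from station import *
import numpy as np, cv2
from scipy.spatial.transform import Rotation as R
def K(d):
    H=d["frame"].shape[0]; f=H/2/np.tan(np.radians(d["fovy"])/2)
    return f
def ray(d,px,st=None):
    f=K(d); v=np.array([(px[0]-d["cx"])/f,(px[1]-d["cy"])/f,1.0])
    if "rvec" in d:
        Rm=cv2.Rodrigues(np.array(d["rvec"],float))[0]; t=np.array(d["tvec"],float).ravel()
        return -Rm.T@t, Rm.T@v
    T=np.array(d["tool_from_camera"]); Rt=R.from_euler('xyz',st["ee_rot"]).as_matrix()
    return np.array(st["eef_pos"])+Rt@T[:3,3], Rt@(T[:3,:3]@v)
def atz(d,px,z,st=None):
    o,v=ray(d,px,st); return o+v*(z-o[2])/v[2]
def proj(d,P,st=None):
    f=K(d); P=np.array(P,float)
    if "rvec" in d:
        c=cv2.Rodrigues(np.array(d["rvec"],float))[0]@P+np.array(d["tvec"],float).ravel()
    else:
        T=np.array(d["tool_from_camera"]); Rt=R.from_euler('xyz',st["ee_rot"]).as_matrix()
        c=T[:3,:3].T@(Rt.T@(P-np.array(st["eef_pos"]))-T[:3,3])
    return np.array([d["cx"]+f*c[0]/c[2],d["cy"]+f*c[1]/c[2]])
def save(d,n,crop=None,s=1):
    im=d["frame"]
    if crop: im=im[crop[1]:crop[3],crop[0]:crop[2]]
    if s!=1: im=cv2.resize(im,None,fx=s,fy=s,interpolation=cv2.INTER_CUBIC)
    cv2.imwrite("pics/"+n+".png",cv2.cvtColor(im,cv2.COLOR_RGB2BGR))
E
cat > a.py <<'E'
from h import *
import pickle
for n in ["top","scene"]:
    d=grab_frame(n); save(d,n+"0"); pickle.dump(d,open(n+"0.pkl","wb"))
    print(n,d["fovy"],d["cx"],d["cy"],ray(d,(280,210)))
    for nm in ["glass_mid","pet_mid","lid_large_mid","lid_small_mid","scoop_grip","strainer_mid","carrier","drawer"]:
        try: print(nm,[(np.round(r["pixel"]).tolist(),round(r["conf"],2)) for r in recognise(d,nm)])
        except Exception as e: print(nm,e)
print(get_state())
E
python3 a.py
```

```text
pics
top 42.34345973234082 279.26420250450525 209.7179816643747 (array([ 0.57197699, -0.01222056,  1.32395531]), array([ 0.07084329,  0.00634935, -0.99746831]))
glass_mid [([232.0, 134.0], 0.84), ([277.0, 203.0], 0.79), ([335.0, 136.0], 0.57)]
pet_mid [([219.0, 211.0], 0.89)]
lid_large_mid [([330.0, 280.0], 0.77), ([278.0, 203.0], 0.45), ([218.0, 209.0], 0.22)]
lid_small_mid [([282.0, 282.0], 0.76), ([430.0, 289.0], 0.57)]
scoop_grip [([347.0, 206.0], 0.92)]
strainer_mid [([233.0, 283.0], 0.59)]
carrier [([429.0, 289.0], 0.58)]
drawer [([282.0, 243.0], 0.61)]
scene 53.08946835994441 275.36859925380713 214.303855064713 (array([ 1.0402899 , -0.75608746,  0.84690074]), array([-0.35626884,  0.6809443 , -0.64001061]))
glass_mid [([284.0, 228.0], 0.87), ([322.0, 285.0], 0.87), ([364.0, 224.0], 0.79)]
pet_mid [([306.0, 197.0], 0.59)]
lid_large_mid [([210.0, 252.0], 0.56)]
lid_small_mid [([233.0, 228.0], 0.69)]
scoop_grip [([264.0, 282.0], 0.62), ([277.0, 158.0], 0.23)]
strainer_mid [([253.0, 203.0], 0.65)]
carrier [([152.0, 300.0], 0.73)]
drawer [([255.0, 243.0], 0.72), ([306.0, 196.0], 0.33)]
{'t': 0.9, 'q': array([-1.02093090e+00,  3.58555921e-01,  1.18667688e-02,  6.24726887e-06,
       -1.22408520e+00, -2.88089351e-01]), 'qd': array([-5.88054153e-04,  8.23238929e-04, -1.60124219e-03,  2.94657240e-05,
        1.86888468e-04,  5.97861291e-04]), 'joint_efforts': array([ 4.38946900e-04, -5.82356286e+01,  2.93300593e+01,  7.00243860e+00,
        1.25706510e-02,  2.68229019e-05]), 'eef_pos': array([ 0.17464819, -0.65197887,  0.25157641]), 'ee_rot': array([-3.14156991e+00,  6.10473093e-07, -2.87981446e+00]), 'force': array([-0.41165428, -0.79528794, -0.72566414]), 'moment': array([-0.00980393,  0.00169284, -0.00211781]), 'width': 0.08742753670611633}
```

View pics/top0.png

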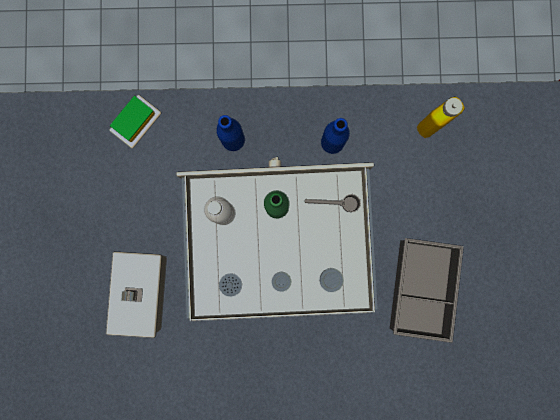

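View pics/scene0.png

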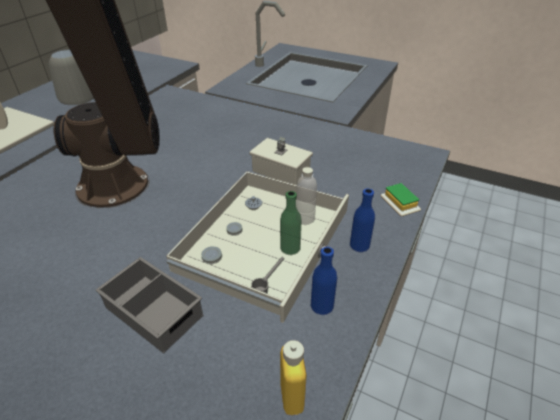

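```bash
cat > b.py <<'E'
from h import *
import pickle
d=pickle.load(open("top0.pkl","rb"))
save(d,"topL",(90,220,290,360),4) 
save(d,"topR",(380,220,480,360),4)
save(d,"topC",(180,150,380,300),4)
for n,p,z in [("glassmouth",(277,197),.2),("petcap",(214,208),.189),("lidL",(330.5,280),.019),("lidS",(282,282),.019),("strain",(230,285),.023),("scoopend",(306,202),.034),("cup",(351,203.5),.039),
 ("box c",(136,294),.085),("drawer c",(282,243),.0)]:
    print(n,np.round(atz(d,p,z),4))
E
python3 b.py
```

```text
glassmouth [0.6791 0.0007 0.2   ]
petcap [0.6596 0.1336 0.189 ]
lidL [ 0.4946 -0.1213  0.019 ]
lidS [ 0.4921 -0.0053  0.019 ]
strain [0.4875 0.1187 0.023 ]
scoopend [ 0.6815 -0.0664  0.034 ]
cup [ 0.6754 -0.1729  0.039 ]
box c [0.4753 0.3264 0.085 ]
drawer c [ 0.5853 -0.0071  0.    ]
```

```bash
ls pics
```

```text
scene0.png
top0.png
topC.png
topL.png
topR.png
```

View pics/topL.png

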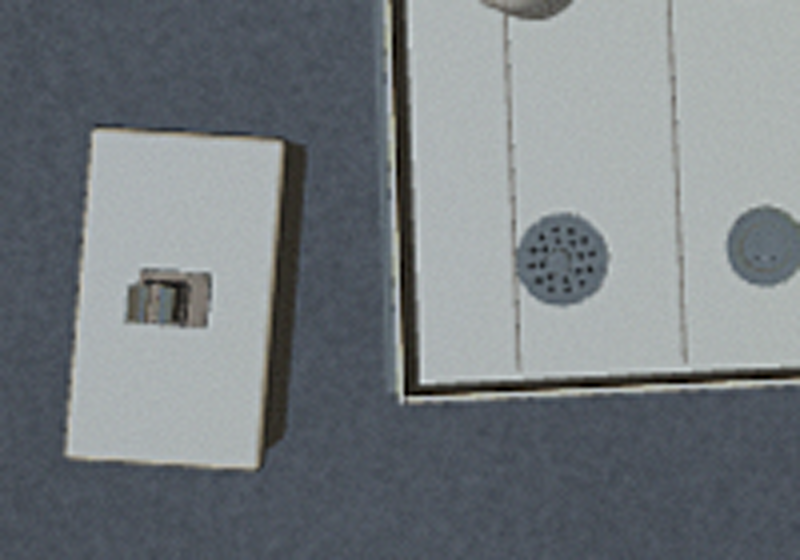

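View pics/topR.png

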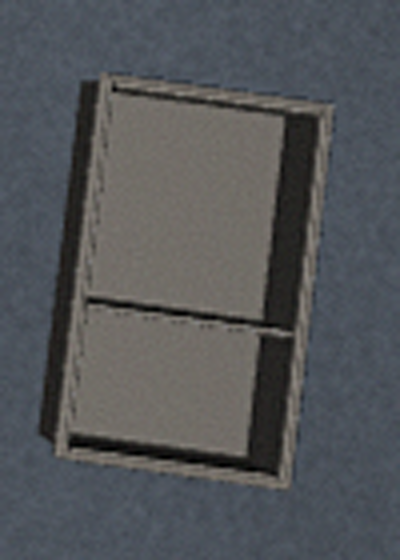

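View pics/topC.png

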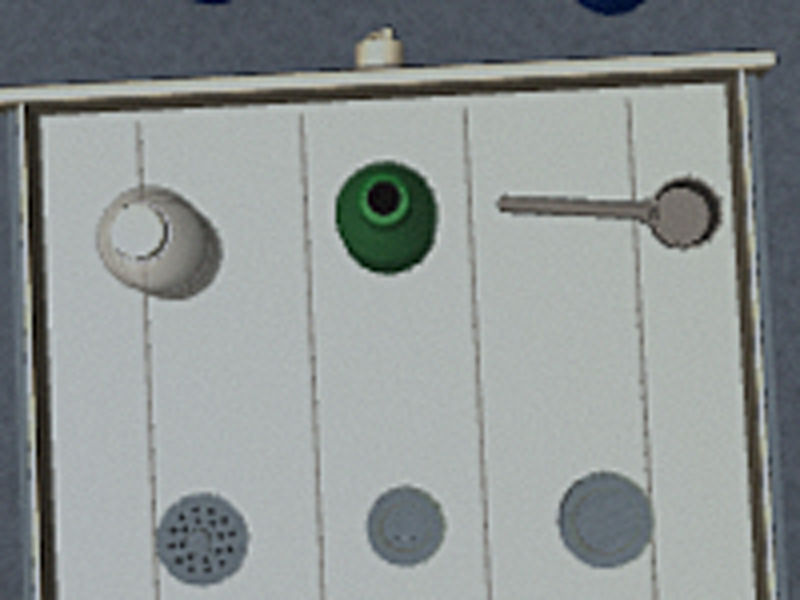

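```bash
cat > c.py <<'E'
from h import *
import pickle
d=pickle.load(open("top0.pkl","rb"))
def z4(c,u): return ((u[0]+.5)/4-.5+c[0],(u[1]+.5)/4-.5+c[1])
def rect(name,c,pts,z):
    P=np.array([atz(d,z4(c,u),z)[:2] for u in pts]); m=P.mean(0)
    tl,tr,br,bl=P
    ex=(tl-bl+tr-br)/2; ey=(tl-tr+bl-br)/2
    print(name,np.round(m,4),"yaw x",np.arctan2(ex[1],ex[0]),"yaw y",np.arctan2(-ey[0],ey[1]),"size",np.linalg.norm(ex),np.linalg.norm(ey))
R_=(380,220);L=(90,220);C=(180,150)
rect("carrier",R_,[(103,75),(333,104),(288,487),(57,455)],.07)
rect("box",L,[(92,128),(283,140),(260,468),(66,457)],.085)
for n,c,u,z in [("clip",L,(165,298),.085+.037),("mouth",C,(383,197),.2),("cap",C,(137,230),.189),("lidL",C,(605,519),.019),("lidS",C,(405,526),.019),("strainer disc",C,(203,538),.023),
  ("handle end",C,(499,203),.034),("cupc",C,(684,213),.039),("cup-handle",C,(655,210),.034)]:
    print(n,np.round(atz(d,z4(c,u),z),4))
E
python3 c.py
```

```text
carrier [ 0.4721 -0.3404] yaw x -0.15786675247280138 yaw y -0.14973710930609863 size 0.21869647664512282 0.13236253336367035
box [0.4754 0.3322] yaw x -0.07542852068020409 yaw y -0.0775228649923612 size 0.18524873045172874 0.10988301283650463
clip [0.4781 0.3276 0.122 ]
mouth [0.6752 0.0041 0.2   ]
cap [0.6614 0.1338 0.189 ]
lidL [ 0.4961 -0.1222  0.019 ]
lidS [ 0.4942 -0.0027  0.019 ]
strainer disc [0.4896 0.1178 0.023 ]
handle end [ 0.6855 -0.0626  0.034 ]
cupc [ 0.6769 -0.1721  0.039 ]
cup-handle [ 0.6794 -0.1555  0.034 ]
```

```bash
cat > plan.py <<'E'
import sys
from h import *
def plan(x,y,z,yaw):
    s=get_state(); Rc=R.from_euler('xyz',s["ee_rot"]); Rt=R.from_euler('xyz',[np.pi,0,yaw])
    rv=(Rc.inv()*Rt).as_rotvec(); p=Rt.inv().apply(np.array([x,y,z])-s["eef_pos"])*1000
    print("t",round(s["t"],2),"q",np.round(s["q"],2),"pos",np.round(s["eef_pos"],4),"rot",np.round(s["ee_rot"],4),"w",round(s["width"]*1000,1),"F",np.round(s["force"],1))
    n=max(1,int(np.ceil(np.abs(rv).max()/.185))); m=max(1,int(np.ceil(np.linalg.norm(p)/62)))
    print("turn",n,"x",np.round(rv/n,4)," then shift total",np.round(p,1)," =",m,"x",np.round(p/m,1))
if __name__=="__main__": plan(*map(float,sys.argv[1:5]))
E
python3 plan.py 0.495 -0.122 0.13 2.988
```

```text
t 0.9 q [-1.02  0.36  0.01  0.   -1.22 -0.29] pos [ 0.1746 -0.652   0.2516] rot [-3.1416  0.     -2.8798] w 87.4 F [-0.4 -0.8 -0.7]
turn 3 x [-0.      0.      0.1385]  then shift total [-235.5  572.8  121.6]  = 11 x [-21.4  52.1  11.1]
```

>>> {"api": "step_arm", "payload": {"commands": "0 0 0 0 0 0.1385; 0 0 0 0 0 0.1385; 0 0 0 0 0 0.1385; -21.4 52 0 0 0 0; -21.4 52 0 0 0 0; -21.4 52 0 0 0 0; -21.4 52 0 0 0 0; -21.4 52 0 0 0 0", "jaw": 80}}

```text
t: 1.9
eef_pos: [0.321, -0.4099, 0.2518]
ee_rot: [-3.141, 0.001, 2.988]
force: [1.2, 0.1, -0.4]
width: 0.0801
```

>>> {"api": "step_arm", "payload": {"commands": "-21.4 52 0 0 0 0; -21.4 52 0 0 0 0; -21.4 52 0 0 0 0; -21.4 52 30 0 0 0; -21.4 52 40 0 0 0; -21.5 52.8 41.6 0 0 0; 0 0 0 0 0 0; 0 0 0 0 0 0"}}

```text
t: 2.9
eef_pos: [0.4885, -0.133, 0.1493]
ee_rot: [-3.141, -0.0, 2.989]
force: [-0.9, 0.1, 0.2]
width: 0.08
```

```bash
cat > w.py <<'E'
import sys
from h import *
def look(name,pts):
    st=get_state(); d=grab_frame("wrist"); save(d,name)
    print("pos",np.round(st["eef_pos"],4),"rot",np.round(st["ee_rot"],3),"t",round(st["t"],2))
    import pickle; pickle.dump((d,st),open(name+".pkl","wb"))
    for n,P in pts: print(n,np.round(proj(d,P,st),1))
    return d,st
E
python3 - <<'E'
from w import *
d,st=look("w1",[("lidL",(.4961,-.1222,.019)),("lidS",(.494,-.003,.019))])
print(np.round(d["tool_from_camera"],3))
for nm in ["lid_large_mid","lid_small_mid"]:
    for r in recognise(d,nm): print(nm,np.round(r["pixel"]),round(r["conf"],2),np.round(atz(d,r["pixel"],.019,st),4))
E
python3 plan.py 0.4961 -0.1222 0.033 2.988
```

```text
pos [ 0.4885 -0.133   0.1493] rot [-3.141 -0.     2.989] t 2.9
lidL [291.3 212.3]
lidS [419.9 191.3]
[[ 0.    -0.958 -0.286  0.078]
 [ 1.     0.    -0.     0.   ]
 [ 0.    -0.286  0.958 -0.133]
 [ 0.     0.     0.     1.   ]]
lid_large_mid [288. 208.] 0.66 [ 0.4913 -0.1244  0.019 ]
lid_small_mid [414. 189.] 0.86 [ 0.4911 -0.0082  0.019 ]
t 3.05 q [ 0.12  0.18 -0.5   0.   -0.9  -1.85] pos [ 0.4885 -0.1339  0.15  ] rot [3.1413e+00 1.6000e-03 2.9867e+00] w 79.9 F [ 0.2 -0.  -1.3]
turn 1 x [ 0.0003  0.0016 -0.0013]  then shift total [ -5.7  12.7 117. ]  = 2 x [-2.9  6.3 58.5]
```

View pics/w1.png

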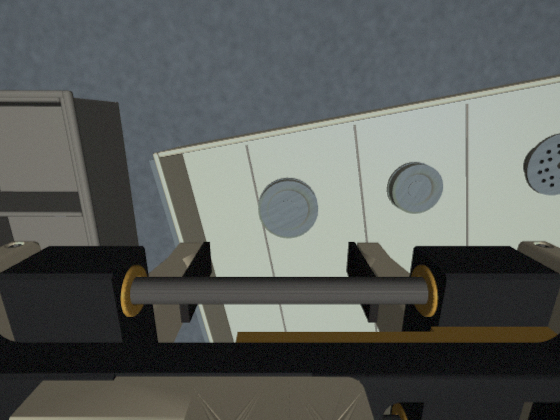

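>>> {"api": "step_arm", "payload": {"commands": "-3.7 11.6 0 0 0 0; 0 0 55 0 0 0; 0 0 50 0 0 0; 0 0 12 0 0 0; 0 0 0 0 0 0"}}

```text
t: 3.68
eef_pos: [0.4942, -0.1222, 0.0325]
ee_rot: [-3.141, -0.001, 2.988]
force: [0.0, 0.5, 0.5]
width: 0.0799
```

>>> {"api": "step_arm", "payload": {"commands": "0 0 0 0 0 0; 0 0 0 0 0 0; 0 0 0 0 0 0; 0 0 0 0 0 0; 0 0 0 0 0 0; 0 0 0 0 0 0", "jaw": 45, "grip_force": 20}}

```text
t: 4.42
eef_pos: [0.4944, -0.1221, 0.0328]
ee_rot: [3.141, 0.001, 2.988]
force: [-1.7, 0.8, 7.2]
width: 0.0574
```

```bash
python3 -c "
from plan import *
import numpy as np
c=np.array([.4721,-.3404]);a=-.154
t=c+np.array([[np.cos(a),-np.sin(a)],[np.sin(a),np.cos(a)]])@np.array([.066,0]);print(t)
plan(t[0],t[1],.14,2.988)"
```

```text
[ 0.53731892 -0.35052387]
t 4.42 q [ 0.14  0.35 -0.61  0.   -0.61 -1.87] pos [ 0.4944 -0.1221  0.0328] rot [3.1414e+00 1.2000e-03 2.9881e+00] w 57.4 F [-1.7  0.8  7.2]
turn 1 x [0.0002 0.0012 0.0001]  then shift total [ -77.3 -219.2 -107.2]  = 5 x [-15.5 -43.8 -21.4]
```

>>> {"api": "step_arm", "payload": {"commands": "0 0 -50 0 0 0; 0 0 -57 0 0 0; -20 -55 0 0 0 0; -20 -55 0 0 0 0; -20 -55 0 0 0 0; -17.3 -54.2 0 0 0 0; 0 0 0 0 0 0; 0 0 0 0 0 0"}}

```text
t: 5.42
eef_pos: [0.5361, -0.3506, 0.1385]
ee_rot: [3.141, -0.001, 2.987]
force: [-0.2, 0.0, 0.3]
width: 0.0576
```

```bash
python3 - <<'E'
from w import *
c=np.array([.4721,-.3404]);a=-.154
M=np.array([[np.cos(a),-np.sin(a)],[np.sin(a),np.cos(a)]])
d,st=look("w2",[(f"{x},{y}",[*(c+M@[x/1000,y/1000]),.07]) for x in(-107,-23,107) for y in(-64,64)])
E
python3 plan.py .5373 -.3505 .043 2.988
```

```text
pos [ 0.5361 -0.3506  0.1385] rot [ 3.141e+00 -1.000e-03  2.987e+00] t 5.42
-107,-64 [165.1 -55. ]
-107,64 [392.1 -55.2]
-23,-64 [179.4 102.8]
-23,64 [378.  102.7]
107,-64 [195.7 281.7]
107,64 [361.9 281.6]
t 5.47 q [-0.27  0.39 -0.21 -0.   -0.97 -1.45] pos [ 0.5363 -0.35    0.1388] rot [ 3.1412e+00 -7.0000e-04  2.9878e+00] w 57.2 F [-0.2  0.3 -0.6]
turn 1 x [ 0.0004 -0.0007 -0.0002]  then shift total [-1.1 -0.4 95.8]  = 2 x [-0.5 -0.2 47.9]
```

View pics/w2.png

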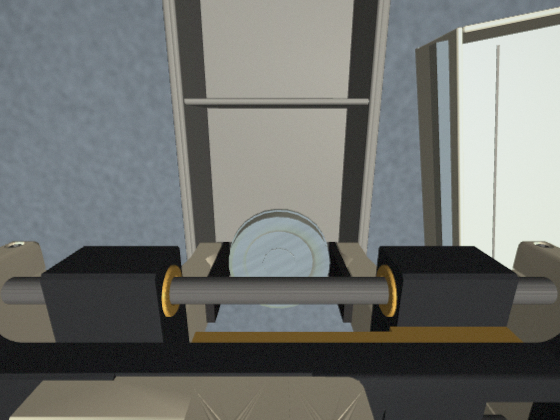

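>>> {"api": "step_arm", "payload": {"commands": "-1 -0.4 45 0 0 0; 0 0 45 0 0 0; 0 0 6 0 0 0; 0 0 0 0 0 0; 0 0 0 0 0 0"}}

```text
t: 6.1
eef_pos: [0.5391, -0.3513, 0.0453]
ee_rot: [-3.141, 0.003, 2.989]
force: [-0.2, 0.2, -0.4]
width: 0.0574
```

>>> {"api": "step_arm", "payload": {"commands": "0 0 0 0 0 0; 0 0 0 0 0 0; 0 0 0 0 0 0; 0 0 -50 0 0 0; 0 0 -60 0 0 0", "jaw": 66}}

```text
t: 6.72
eef_pos: [0.5367, -0.3509, 0.153]
ee_rot: [3.141, -0.003, 2.988]
force: [2.0, -1.1, 0.5]
width: 0.0665
```

```bash
python3 plan.py .4935 -.005 .145 2.988
```

```text
t 6.72 q [-0.28  0.38 -0.19 -0.   -1.   -1.45] pos [ 0.5367 -0.3509  0.153 ] rot [ 3.1411 -0.0034  2.9878] w 66.5 F [ 2.  -1.1  0.5]
turn 1 x [ 0.0005 -0.0034 -0.0002]  then shift total [ 95.6 335.2   8. ]  = 6 x [15.9 55.9  1.3]
```

>>> {"api": "step_arm", "payload": {"commands": "16 56 0 0 0 0; 16 56 0 0 0 0; 16 56 0 0 0 0; 16 56 0 0 0 0; 16 56 0 0 0 0; 15.6 55.2 8 0 0 0; 0 0 0 0 0 0; 0 0 0 0 0 0", "jaw": 72}}

```text
t: 7.72
eef_pos: [0.4945, -0.005, 0.1453]
ee_rot: [3.142, 0.0, 2.989]
force: [0.2, -0.7, 1.0]
width: 0.072
```

```bash
python3 - <<'E'
from w import *
d,st=look("w3",[("lidS",(.493,-.0045,.019))])
for nm in ["lid_small_mid"]:
    for r in recognise(d,nm): print(nm,np.round(r["pixel"]),round(r["conf"],2),np.round(atz(d,r["pixel"],.019,st),4))
E
python3 plan.py .493 -.005 .033 2.988
```

```text
pos [ 0.4945 -0.005   0.1453] rot [3.142 0.    2.989] t 7.72
lidS [278.8 205.8]
lid_small_mid [279. 201.] 0.57 [ 0.4887 -0.0036  0.019 ]
t 7.83 q [ 0.39  0.16 -0.52  0.   -0.88 -2.11] pos [ 0.4946 -0.0061  0.1452] rot [-3.1415e+00  1.0000e-04  2.9868e+00] w 72.4 F [ 0.2 -0.6 -1.2]
turn 1 x [-0.      0.0001 -0.0012]  then shift total [  1.7   0.8 112.2]  = 2 x [ 0.9  0.4 56.1]
```

View pics/w3.png

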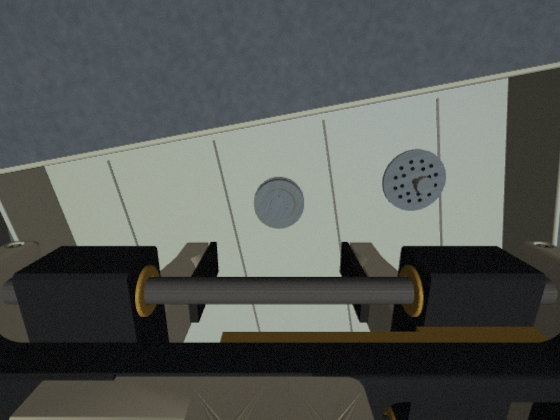

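>>> {"api": "step_arm", "payload": {"commands": "3 1 50 0 0 0; 0 0 50 0 0 0; 0 0 12.2 0 0 0; 0 0 0 0 0 0"}}

```text
t: 8.32
eef_pos: [0.4917, -0.0048, 0.0328]
ee_rot: [-3.14, -0.001, 2.987]
force: [-0.2, -0.5, 0.3]
width: 0.0723
```

>>> {"api": "step_arm", "payload": {"commands": "0 0 0 0 0 0; 0 0 0 0 0 0; 0 0 0 0 0 0; 0 0 0 0 0 0; 0 0 0 0 0 0; 0 0 0 0 0 0", "jaw": 35}}

```text
t: 9.07
eef_pos: [0.4922, -0.0036, 0.0336]
ee_rot: [3.141, 0.001, 2.988]
force: [-0.6, 0.2, 6.6]
width: 0.0474
```

>>> {"api": "step_arm", "payload": {"commands": "0 0 -55 0 0 0; 0 0 -55 0 0 0; 0 0 0 0 0 0"}}

```text
t: 9.45
eef_pos: [0.4942, -0.003, 0.1473]
ee_rot: [3.138, 0.008, 2.989]
force: [0.2, -0.0, -1.1]
width: 0.0473
```

```bash
python3 -c "
from plan import *
c=np.array([.4721,-.3404]);a=-.154
t=c+np.array([[np.cos(a),-np.sin(a)],[np.sin(a),np.cos(a)]])@np.array([.008,0]);print(t)
plan(t[0],t[1],.14,2.988)"
```

```text
[ 0.48000532 -0.34162714]
t 9.45 q [ 0.39  0.16 -0.53  0.   -0.88 -2.12] pos [ 0.4942 -0.003   0.1473] rot [3.1379 0.0077 2.9888] w 47.3 F [ 0.2 -0.  -1.1]
turn 1 x [0.0037 0.0077 0.0008]  then shift total [ -37.8 -336.8    7.3]  = 6 x [ -6.3 -56.1   1.2]
```

>>> {"api": "step_arm", "payload": {"commands": "-6.3 -56 0 0 0 0; -6.3 -56 0 0 0 0; -6.3 -56 0 0 0 0; -6.3 -56 0 0 0 0; -6.3 -56 0 0 0 0; -6.3 -56.8 7 0 0 0; 0 0 0 0 0 0; 0 0 0 0 0 0"}}

```text
t: 10.45
eef_pos: [0.4767, -0.3423, 0.1349]
ee_rot: [3.141, -0.002, 2.987]
force: [0.1, -0.0, 0.2]
width: 0.0475
```

```bash
python3 - <<'E'
from w import *
look("w4",[])
E
python3 plan.py .480 -.3416 .045 2.988
```

```text
pos [ 0.4767 -0.3423  0.1349] rot [ 3.141e+00 -2.000e-03  2.987e+00] t 10.45
t 10.5 q [-0.29  0.32 -0.34 -0.   -0.92 -1.44] pos [ 0.4771 -0.3418  0.1353] rot [ 3.1412e+00 -1.1000e-03  2.9879e+00] w 47.4 F [0.6 0.2 0.5]
turn 1 x [ 0.0004 -0.0011 -0.0001]  then shift total [-2.9  0.6 90.3]  = 2 x [-1.4  0.3 45.1]
```

View pics/w4.png

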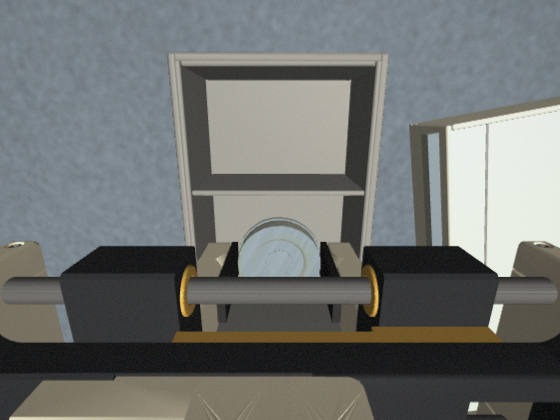

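>>> {"api": "step_arm", "payload": {"commands": "-3 0.6 45 0 0 0; 0 0 39 0 0 0; 0 0 6 0 0 0; 0 0 0 0 0 0; 0 0 0 0 0 0"}}

```text
t: 11.12
eef_pos: [0.4818, -0.3424, 0.0477]
ee_rot: [-3.141, 0.003, 2.989]
force: [0.5, -0.1, -0.1]
width: 0.047
```

>>> {"api": "step_arm", "payload": {"commands": "0 0 0 0 0 0; 0 0 0 0 0 0; 0 0 0 0 0 0; 0 0 -50 0 0 0; 0 0 -60 0 0 0; 0 0 -60 0 0 0; 0 0 0 0 0 0", "jaw": 58}}

```text
t: 12.0
eef_pos: [0.4829, -0.3436, 0.2218]
ee_rot: [-3.139, 0.01, 2.988]
force: [0.1, -0.0, -1.3]
width: 0.058
```

```bash
python3 - <<'E'
from w import *
d=grab_frame("top"); save(d,"top1",(380,220,480,360),4)
E
python3 plan.py .682 -.1085 .15 1.492; python3 plan.py .682 -.1085 .15 -1.65
```

```text
t 12.05 q [-0.29  0.24 -0.23  0.   -1.09 -1.44] pos [ 0.4815 -0.3427  0.2187] rot [-3.1408  0.0052  2.9878] w 58.0 F [ 0.6  0.3 -0.8]
turn 9 x [0.0004 0.0005 0.1662]  then shift total [249.3 181.5  68.7]  = 6 x [41.5 30.2 11.4]
t 12.05 q [-0.29  0.24 -0.23  0.   -1.09 -1.44] pos [ 0.4815 -0.3427  0.2187] rot [-3.1408  0.0052  2.9878] w 58.0 F [ 0.6  0.3 -0.8]
turn 9 x [-0.0005  0.0004 -0.1828]  then shift total [-249.3 -181.4   68.7]  = 6 x [-41.6 -30.2  11.4]
```

View pics/top1.png

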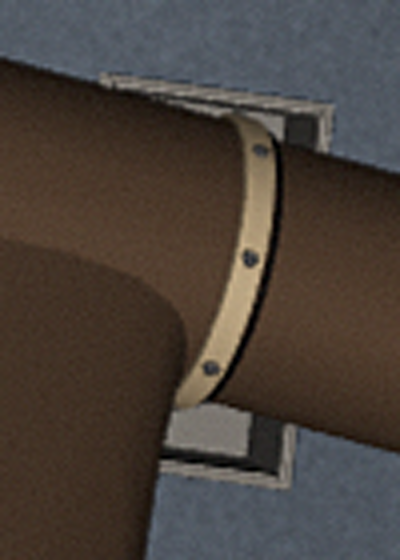

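>>> {"api": "step_arm", "payload": {"commands": "0 0 0 0 0 -0.183; 0 0 0 0 0 -0.183; 0 0 0 0 0 -0.183; 0 0 0 0 0 -0.183; 0 0 0 0 0 -0.183; 0 0 0 0 0 -0.183; 0 0 0 0 0 -0.183; 0 0 0 0 0 -0.183"}}

```text
t: 13.05
eef_pos: [0.4797, -0.342, 0.2142]
ee_rot: [3.139, 0.0, -1.826]
force: [0.1, 1.0, 0.1]
width: 0.058
```

>>> {"api": "step_arm", "payload": {"commands": "0 0 0 0 0 -0.181; -50 -36 0 0 0 0; -50 -36 0 0 0 0; -50 -36 0 0 0 0; -50 -36 0 0 0 0; -49 -37 10 0 0 0; 0 0 58 0 0 0; 0 0 0 0 0 0"}}

```text
t: 14.05
eef_pos: [0.6768, -0.1078, 0.1413]
ee_rot: [3.129, -0.001, -1.65]
force: [-0.3, -0.2, 0.4]
width: 0.0581
```

```bash
python3 - <<'E'
from w import *
d,st=look("w5",[("grip",(.682,-.1085,.034)),("cup",(.6769,-.1721,.039)),("end",(.6855,-.0626,.034))])
for nm in ["scoop_grip"]:
    for r in recognise(d,nm): print(nm,np.round(r["pixel"]),round(r["conf"],2),np.round(atz(d,r["pixel"],.034,st),4))
E
python3 plan.py .682 -.1085 .040 -1.65
```

```text
pos [ 0.6768 -0.1078  0.1413] rot [ 3.129e+00 -1.000e-03 -1.650e+00] t 14.05
grip [270.7 213.2]
cup [270.1 136.9]
end [271.3 262. ]
scoop_grip [269. 146.] 0.8 [ 0.6787 -0.1645  0.034 ]
t 14.15 q [ 0.12  0.46 -0.08  0.   -1.03 -0.2 ] pos [ 0.6803 -0.1091  0.1477] rot [ 3.1395e+00 -1.2000e-03 -1.6503e+00] w 57.9 F [ 1.3 -0.6  1.6]
turn 1 x [ 0.0021 -0.0012 -0.0003]  then shift total [ -0.8  -1.7 107.7]  = 2 x [-0.4 -0.8 53.9]
```

View pics/w5.png

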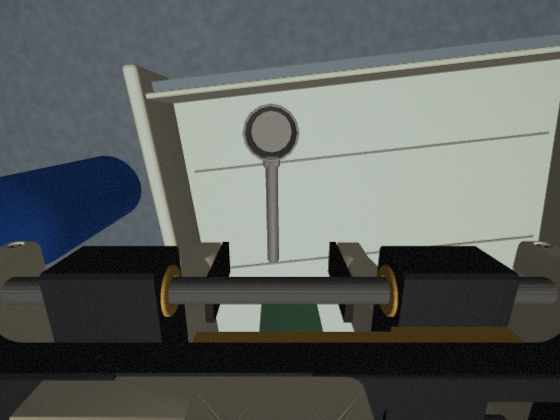

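Run:
```python
from h import *
import pickle
d=pickle.load(open("top0.pkl","rb"))
print(atz(d,(340.5,124.5),.195),atz(d,(334,142),.05),atz(d,(333,151),0), "bottle2",atz(d,(226,120),.195))
```

```text
[ 0.83035643 -0.13611431  0.195     ] [ 0.82175185 -0.13545921  0.05      ] [ 0.80917333 -0.13723975  0.        ] bottle2 [0.84517447 0.10542633 0.195     ]
```

>>> {"api": "step_arm", "payload": {"commands": "-0.8 -1.7 50 0 0 0; 0 0 45 0 0 0; 0 0 12.5 0 0 0; 0 0 0 0 0 0; 0 0 0 0 0 0"}}

```text
t: 14.78
eef_pos: [0.6842, -0.108, 0.0432]
ee_rot: [-3.138, 0.0, -1.65]
force: [0.2, -0.8, -0.1]
width: 0.0579
```

>>> {"api": "step_arm", "payload": {"commands": "0 0 0 0 0 0; 0 0 0 0 0 0; 0 0 0 0 0 0; 0 0 0 0 0 0; 0 0 0 0 0 0; 0 0 0 0 0 0; 0 0 0 0 0 0; 0 0 0 0 0 0", "jaw": 0, "grip_force": 50}}

```text
t: 15.78
eef_pos: [0.6824, -0.1078, 0.0403]
ee_rot: [3.141, -0.0, -1.65]
force: [-1.0, -0.3, 0.1]
width: 0.0082
```

>>> {"api": "step_arm", "payload": {"commands": "0 0 -60 0 0 0; 0 0 -60 0 0 0; 0 0 -60 0 0 0; 0 0 0 0 0 0; 0 0 0 0 0 0"}}

```text
t: 16.4
eef_pos: [0.6822, -0.1076, 0.2204]
ee_rot: [-3.141, 0.001, -1.651]
force: [0.4, 0.4, -0.9]
width: 0.0082
```

```bash
python3 - <<'E'
from w import *
d,st=look("w6",[])
E
python3 plan.py .453 .330 .22 -.0765
```

```text
pos [ 0.6822 -0.1076  0.2204] rot [-3.141e+00  1.000e-03 -1.651e+00] t 16.4
t 16.45 q [ 0.12  0.4   0.01 -0.   -1.17 -0.2 ] pos [ 0.6818 -0.1077  0.2193] rot [ 3.1400e+00  2.0000e-04 -1.6505e+00] w 8.4 F [-0.1 -0.1 -0.1]
turn 9 x [ 1.000e-04  2.000e-04 -1.749e-01]  then shift total [-261.5 -419.    -0.7]  = 8 x [-32.7 -52.4  -0.1]
```

View pics/w6.png

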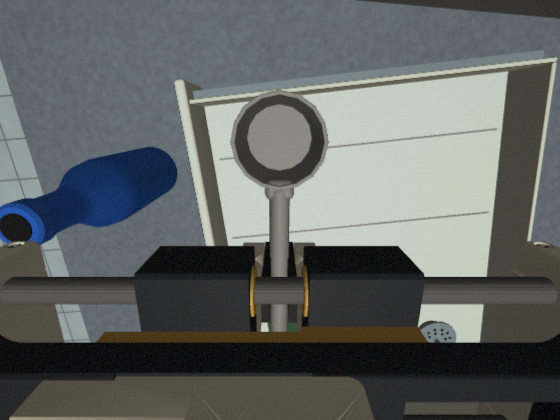

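>>> {"api": "step_arm", "payload": {"commands": "0 0 -45 0 0 0; 0 0 -45 0 0 0; 0 0 0 0 0 0.175; 0 0 0 0 0 -0.175; 0 0 0 0 0 -0.175; 0 0 0 0 0 -0.175; 0 0 0 0 0 -0.175; 0 0 0 0 0 -0.175"}}

```text
t: 17.45
eef_pos: [0.682, -0.1078, 0.308]
ee_rot: [3.139, 0.002, -0.945]
force: [-0.6, 0.2, 0.2]
width: 0.0088
```

```bash
python3 plan.py .453 .330 .30 -.0765
```

```text
t 17.45 q [ 0.12  0.36  0.14 -0.   -1.36  0.5 ] pos [ 0.682  -0.1078  0.308 ] rot [ 3.1386e+00  2.0000e-03 -9.4460e-01] w 8.8 F [-0.6  0.2  0.2]
turn 5 x [ 0.0004  0.0006 -0.1736]  then shift total [-261.8 -419.     8. ]  = 8 x [-32.7 -52.4   1. ]
```

>>> {"api": "step_arm", "payload": {"commands": "0 0 0 0 0 -0.1736; 0 0 0 0 0 -0.1736; 0 0 0 0 0 -0.1736; 0 0 0 0 0 -0.1736; 0 0 0 0 0 -0.1736; -32.7 -52.4 0 0 0 0; -32.7 -52.4 0 0 0 0; -32.7 -52.4 0 0 0 0"}}

```text
t: 18.45
eef_pos: [0.5962, 0.0581, 0.3083]
ee_rot: [3.14, 0.003, -0.083]
force: [0.7, 0.6, 0.1]
width: 0.0084
```

>>> {"api": "step_arm", "payload": {"commands": "-32.7 -52.4 0 0 0 0; -32.7 -52.4 0 0 0 0; -32.7 -52.4 0 0 0 0; -32.7 -52.4 0 0 0 0; -32.7 -52.4 0 0 0 0; 0 0 60 0 0 0; 0 0 40 0 0 0; 0 0 0 0 0 0"}}

```text
t: 19.45
eef_pos: [0.4544, 0.3297, 0.2061]
ee_rot: [3.134, 0.005, -0.082]
force: [-0.1, -0.1, 0.3]
width: 0.0086
```

>>> {"api": "step_arm", "payload": {"commands": "0 0 0 0 0 0; 0 0 0 0 0 0"}}

```text
t: 19.7
eef_pos: [0.4571, 0.332, 0.2122]
ee_rot: [-3.139, -0.002, -0.083]
force: [0.9, 0.5, 0.2]
width: 0.009
```

```bash
python3 - <<'E'
from w import *
c=np.array([.4754,.3322]);a=-.0765
M=np.array([[np.cos(a),-np.sin(a)],[np.sin(a),np.cos(a)]])
d,st=look("w7",[(f"{x},{y},{z}",[*(c+M@[x/1000,y/1000]),z]) for x,y,z in [(-94,-56,.085),(94,-56,.085),(94,56,.085),(-94,56,.085),(0,0,.122),(10,0,.122)]])
t=get_state(); d2=grab_frame("top"); save(d2,"top2",(70,220,200,360),4)
d3=grab_frame("scene"); save(d3,"scene2",(200,100,360,220),4)
E
python3 plan.py .453 .330 .20 -.0765
```

```text
pos [0.4571 0.332  0.2122] rot [-3.139e+00 -2.000e-03 -8.300e-02] t 19.7
-94,-56,0.085 [334.5 279.8]
94,-56,0.085 [345.6  73.8]
94,56,0.085 [207.5  74.7]
-94,56,0.085 [221.6 280.3]
0,0,0.122 [277. 198.]
10,0,0.122 [276.9 185.4]
t 19.85 q [ 0.98  0.21 -0.29  0.   -1.07  0.51] pos [0.4567 0.3317 0.2116] rot [-3.1397e+00 -1.1000e-03 -8.2600e-02] w 8.4 F [ 0.2 -0.7 -0.2]
turn 1 x [-0.0018 -0.0012 -0.0061]  then shift total [-3.5  2.  11.6]  = 1 x [-3.5  2.  11.6]
```

View pics/w7.png

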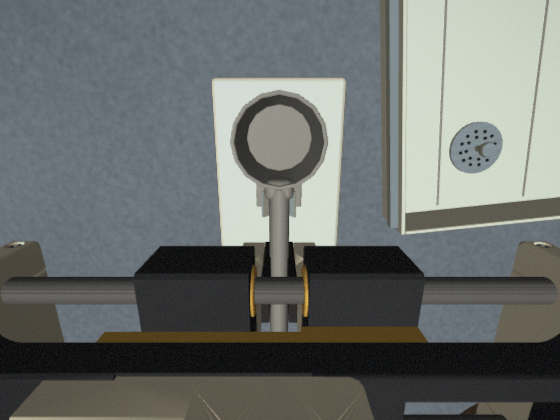

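View pics/scene2.png

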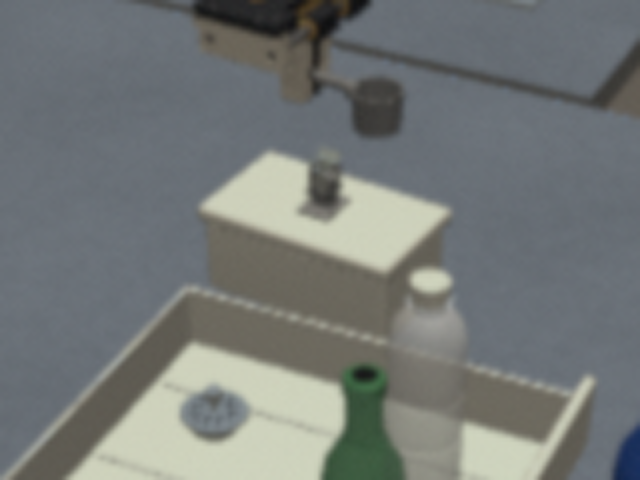

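>>> {"api": "step_arm", "payload": {"commands": "-8.5 0 0 0 0 0; 0 0 40 0 0 0; 0 0 16 0 0 0; 0 0 0 0 0 0; 0 0 0 0 0 0; 0 0 0 0 0 0"}}

```text
t: 20.6
eef_pos: [0.4482, 0.3327, 0.1555]
ee_rot: [-3.14, -0.001, -0.082]
force: [-0.8, 0.8, 0.9]
width: 0.0085
```

Run:
```python
from w import *
d,st=look("w8",[])
T=R.from_euler('xyz',st["ee_rot"])
for x in (15,25,35): print(x,proj(d,T.apply([x/1000,0,.006])+st["eef_pos"],st), proj(d,T.apply([x/1000,0,.006+.155-.134])+st["eef_pos"],st))
save(d,"w8c",(180,80,380,260),4)
d3=grab_frame("scene"); save(d3,"scene3",(220,100,340,190),6)
print(get_state()["eef_pos"])
```

```text
pos [0.4482 0.3327 0.1555] rot [-3.14e+00 -1.00e-03 -8.20e-02] t 20.6
15 [279.07612467 246.14192327] [279.02096714 231.17275078]
25 [279.0876649  227.82470441] [279.03018977 214.7862246 ]
35 [279.0996608  208.78423047] [279.03973234 197.83122942]
[0.44801358 0.3325192  0.1551959 ]
```

View pics/w8c.png

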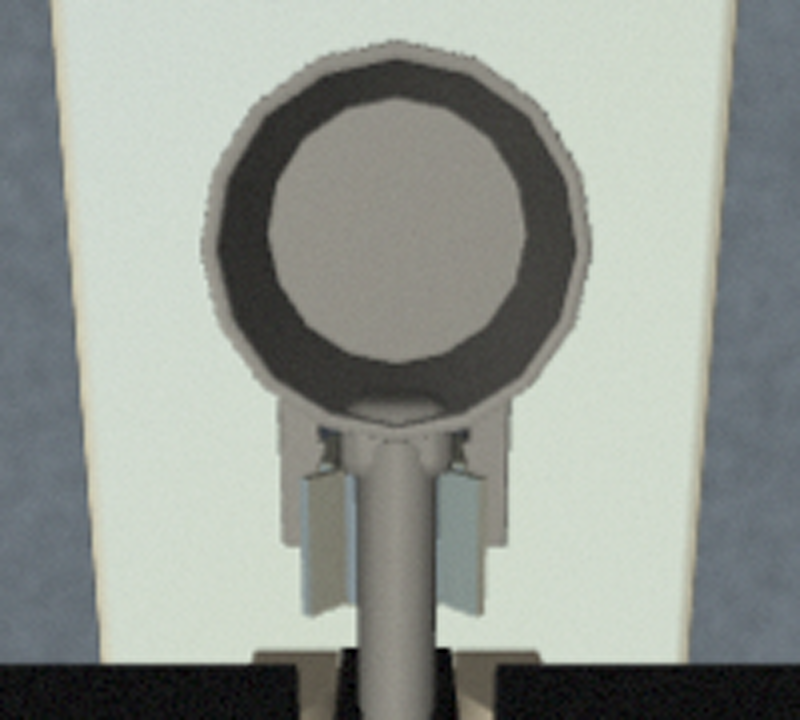

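View pics/scene3.png

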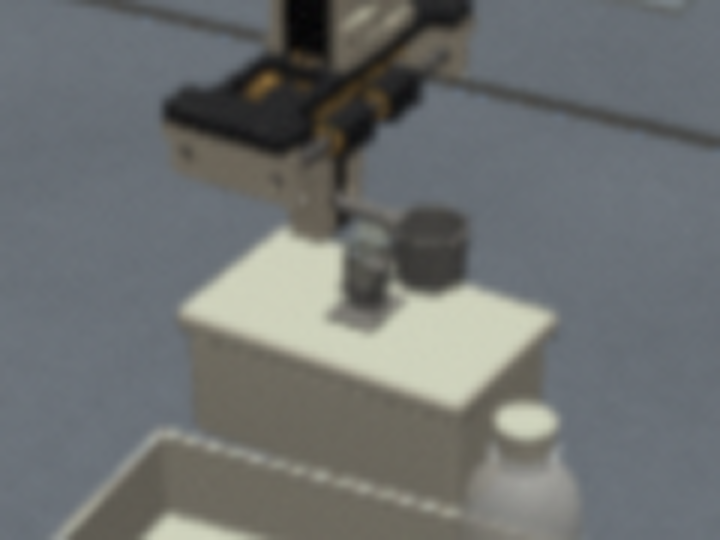

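>>> {"api": "step_arm", "payload": {"commands": "0 -0.6 10 0 0 0; 0 0 3 0 0 0; 0 0 3 0 0 0; 0 0 0 0 0 0", "grip_force": 60}}

```text
t: 21.2
eef_pos: [0.4479, 0.3331, 0.1383]
ee_rot: [-3.141, -0.0, -0.082]
force: [-0.0, 1.2, -0.0]
width: 0.0084
```

>>> {"api": "step_arm", "payload": {"commands": "0 0 2 0 0 0; 0 0 2 0 0 0; 0 0 0 0 0 0"}}

```text
t: 21.58
eef_pos: [0.4481, 0.333, 0.1348]
ee_rot: [-3.141, -0.001, -0.082]
force: [0.7, 0.3, 3.6]
width: 0.0079
```

>>> {"api": "step_arm", "payload": {"commands": "0 0 2 0 0 0; 0 0 2 0 0 0; 0 0 0 0 0 0"}}

```text
t: 21.95
eef_pos: [0.4474, 0.3324, 0.1297]
ee_rot: [3.141, 0.001, -0.082]
force: [0.5, 0.1, -0.8]
width: 0.0083
```

Run:
```python
from w import *
d,st=look("w9",[])
save(d,"w9c",(180,80,380,260),4)
d3=grab_frame("scene"); save(d3,"scene4",(220,100,340,190),6)
print(get_state()["eef_pos"],get_state()["force"])
```

```text
pos [0.4474 0.3324 0.1297] rot [ 3.141e+00  1.000e-03 -8.200e-02] t 21.95
[0.44743763 0.33246833 0.12977693] [ 0.37903104  0.39444725 -2.36556996]
```

View pics/w9c.png

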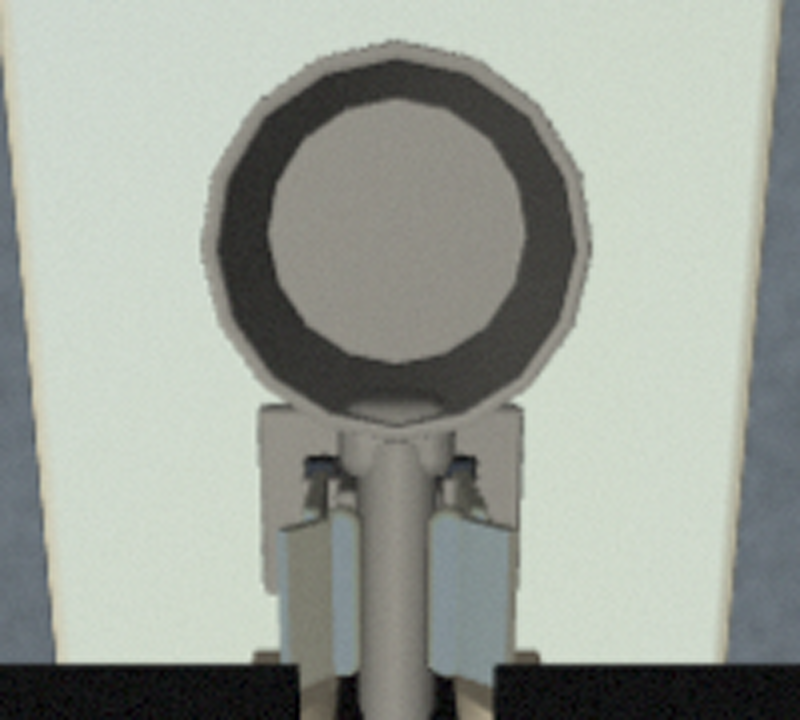

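View pics/scene4.png

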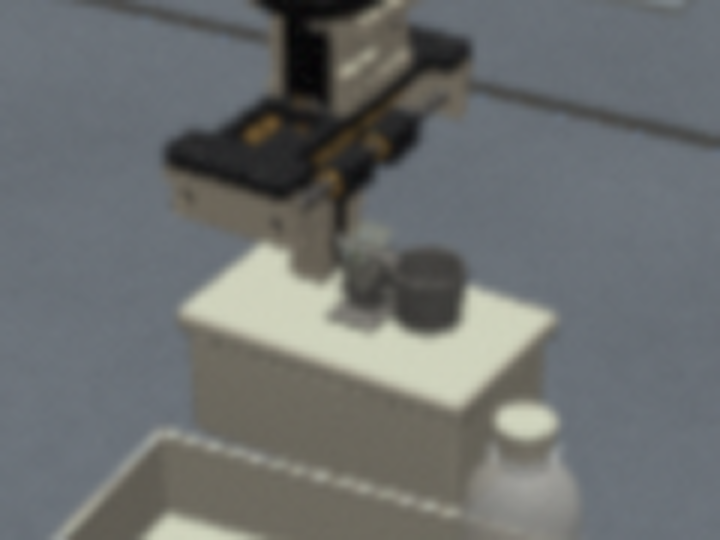

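>>> {"api": "step_arm", "payload": {"commands": "0 0 1 0 0 0; 0 0 1 0 0 0; 0 0 0 0 0 0; 0 0 0 0 0 0"}}

```text
t: 22.55
eef_pos: [0.4478, 0.3328, 0.1284]
ee_rot: [-3.141, -0.0, -0.082]
force: [0.4, 0.9, -1.5]
width: 0.0082
```

>>> {"api": "step_arm", "payload": {"commands": "0 0 1 0 0 0; 0 0 1 0 0 0; 0 0 0 0 0 0; 0 0 0 0 0 0"}}

```text
t: 23.05
eef_pos: [0.4478, 0.3329, 0.1274]
ee_rot: [-3.141, -0.001, -0.082]
force: [-4.2, -0.4, 8.0]
width: 0.0079
```

Run:
```python
from w import *
d,st=look("w10",[]); print(st["force"],st["moment"])
save(d,"w10c",(180,80,380,260),4)
```

```text
pos [0.4478 0.3329 0.1274] rot [-3.141e+00 -1.000e-03 -8.200e-02] t 23.05
[-4.2143033  -0.4203086   8.02977745] [-0.31693297  1.50701073 -0.07147324]
```

View pics/w10c.png

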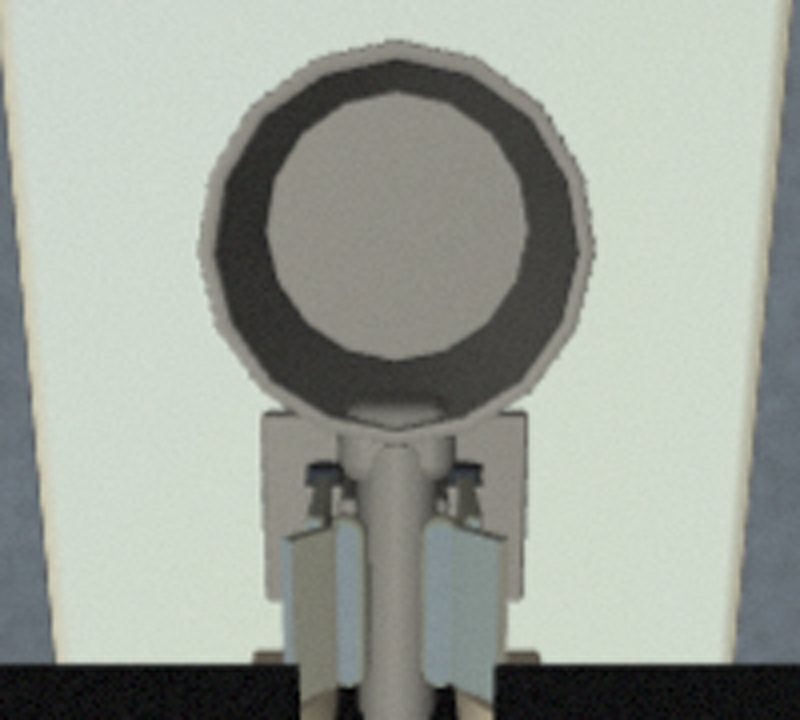

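>>> {"api": "step_arm", "payload": {"commands": "0 0 -1 0 0 0; 0 0 0 0 0 0; 0 0 0 0 0 0; 0 0 0 0 0 0; 0 0 0 0 0 0", "jaw": 40}}

```text
t: 23.72
eef_pos: [0.4478, 0.3327, 0.1273]
ee_rot: [3.141, 0.0, -0.082]
force: [-0.4, 1.0, 0.7]
width: 0.0399
```

>>> {"api": "step_arm", "payload": {"commands": "0 0 -30 0 0 0; 0 0 -40 0 0 0; -20 0 0 0 0 0; -50 0 0 0 0 0; 0 0 0 0 0 0; 0 0 0 0 0 0"}}

```text
t: 24.48
eef_pos: [0.3777, 0.3387, 0.1973]
ee_rot: [-3.141, -0.0, -0.081]
force: [0.3, -0.8, 0.4]
width: 0.0398
```

Run:
```python
from w import *
d,st=look("w11",[]); print(st["force"],st["eef_pos"])
d3=grab_frame("scene"); save(d3,"scene5",(220,100,340,190),6)
print(get_state()["width"])
```

```text
pos [0.3777 0.3387 0.1973] rot [-3.141 -0.    -0.081] t 24.48
[ 0.33567746 -0.77886755  0.41156131] [0.37768795 0.33867063 0.19731481]
0.040148344288681276
```

View pics/w11.png

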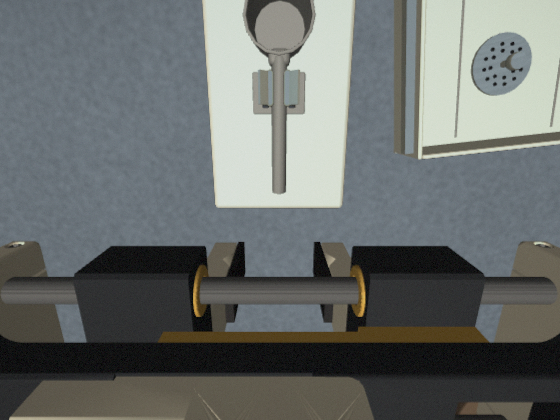

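View pics/scene5.png

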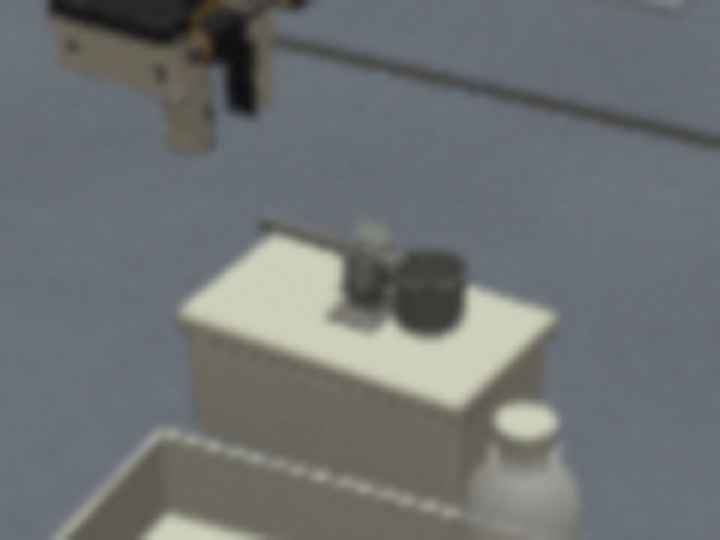

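Run:
```python
from h import *
import pickle
d,st=pickle.load(open("w11.pkl","rb")); s=pickle.load(open("scene0.pkl","rb"))
def tri(p,q):
    o1,v1=ray(d,p,st); o2,v2=ray(s,q)
    A=np.stack([v1,-v2],1); x=np.linalg.lstsq(A,o2-o1,rcond=None)[0]
    a=o1+v1*x[0]; b=o2+v2*x[1]; return (a+b)/2,np.linalg.norm(a-b)
print("handle end",tri((279.5,191.5),(220+263/6,100+220/6)))
# expected projections
c=tri((279.5,191.5),(220+263/6,100+220/6))[0]
u=np.array([np.cos(-.082),np.sin(-.082)])
for z in (.112,.117,.122,.127,.132):
    e=[*(np.array([.4478,.3328])-u*.046),z]
    print(z,"end wrist",proj(d,e,st),"scene6",(proj(s,e)-[220,100])*6)
for z in (.122,.127,.132):
    e=[*(np.array([.4478,.3328])+u*.065),z]
    print(z,"cup rim c scene6",(proj(s,e)-[220,100])*6)
save(d,"w11c",(200,0,360,220),3)
```

```text
handle end (array([0.40608295, 0.33676181, 0.12166548]), np.float64(0.0035243063275133594))
0.112 end wrist [279.10692385 191.67296294] scene6 [253.99377648 232.75275509]
0.117 end wrist [279.11693567 193.26499717] scene6 [253.71501886 225.04275372]
0.122 end wrist [279.1273935  194.92795288] scene6 [253.43500146 217.29790907]
0.127 end wrist [279.13832782 196.66667713] scene6 [253.15371573 209.5179844 ]
0.132 end wrist [279.14977194 198.48646894] scene6 [252.87115304 201.70274085]
0.122 cup rim c scene6 [420.89162539 270.57323383]
0.127 cup rim c scene6 [420.99285827 262.65796968]
0.132 cup rim c scene6 [421.09456611 254.70556842]
```

View pics/w11c.png

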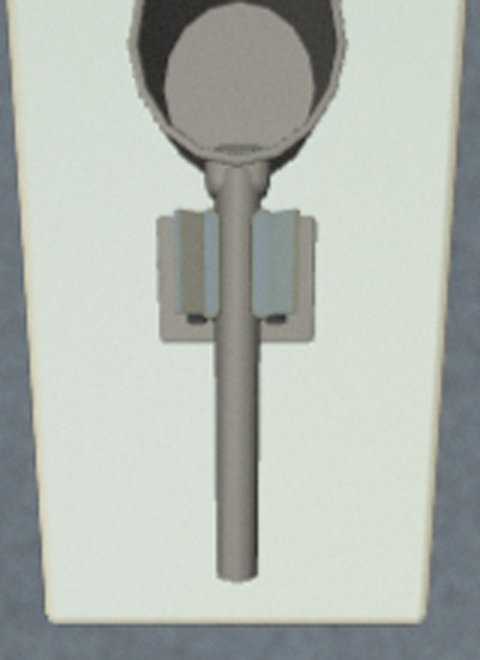

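```bash
python3 plan.py .6752 .0041 .28 -.1
```

```text
t 24.57 q [ 1.12  0.13 -0.43  0.   -1.01  0.37] pos [0.3783 0.3386 0.1971] rot [ 3.1413  0.     -0.0825] w 40.1 F [-0.2 -0.3 -0.5]
turn 1 x [0.0002 0.     0.0175]  then shift total [328.8 303.2 -82.9]  = 8 x [ 41.1  37.9 -10.4]
```

>>> {"api": "step_arm", "payload": {"commands": "0 0 -42 0 0 0.0175; 0 0 -41 0 0 0; 41.1 37.9 0 0 0 0; 41.1 37.9 0 0 0 0; 41.1 37.9 0 0 0 0; 41.1 37.9 0 0 0 0; 41.1 37.9 0 0 0 0; 41.1 37.9 0 0 0 0", "jaw": 60}}

```text
t: 25.58
eef_pos: [0.6024, 0.0855, 0.2798]
ee_rot: [3.141, 0.0, -0.101]
force: [0.7, 0.7, 0.4]
width: 0.06
```

>>> {"api": "step_arm", "payload": {"commands": "41.1 37.9 0 0 0 0; 41.1 37.9 0 0 0 0; 0 0 0 0 0 0; 0 0 0 0 0 0"}}

```text
t: 26.08
eef_pos: [0.675, 0.0032, 0.2792]
ee_rot: [3.141, 0.002, -0.102]
force: [-0.0, 0.8, -1.0]
width: 0.06
```

```bash
python3 - <<'E'
from w import *
d,st=look("w12",[("mouth",(.6752,.0041,.2)),("foot",(.6752,.0041,.005)),("cap",(.6614,.1338,.189))])
for nm in ["glass_mid","pet_mid"]:
    for r in recognise(d,nm): print(nm,np.round(r["pixel"]),round(r["conf"],2))
E
python3 plan.py .6752 .0041 .179 -.1
```

```text
pos [0.675  0.0032 0.2792] rot [ 3.141e+00  2.000e-03 -1.020e-01] t 26.07
mouth [277.7 224.3]
foot [278.1 176.2]
cap [123.1 250.4]
glass_mid [150.  32.] 0.79
glass_mid [400.  29.] 0.76
glass_mid [280. 198.] 0.61
pet_mid [163. 215.] 0.86
t 26.23 q [ 0.3   0.34  0.05 -0.   -1.28  1.18] pos [0.6746 0.0047 0.2806] rot [-3.1415e+00 -2.0000e-04 -9.8900e-02] w 60.1 F [-0.4 -0.4 -0.2]
turn 1 x [-0.0001 -0.0002  0.0011]  then shift total [  0.6   0.6 101.6]  = 2 x [ 0.3  0.3 50.8]
```

View pics/w12.png

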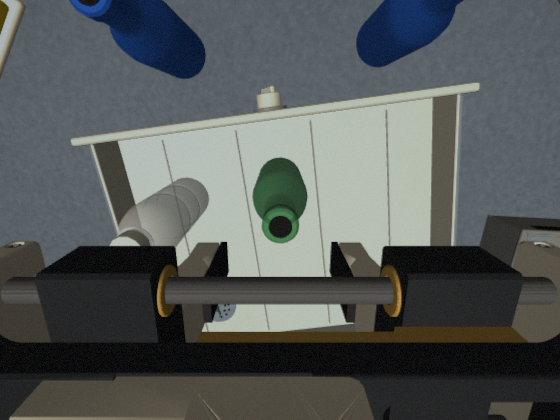

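>>> {"api": "step_arm", "payload": {"commands": "0.6 1.2 40 0 0 0; 0 0 40 0 0 0; 0 0 14 0 0 0; 0 0 5.6 0 0 0; 0 0 0 0 0 0; 0 0 0 0 0 0"}}

```text
t: 26.98
eef_pos: [0.6762, 0.003, 0.1823]
ee_rot: [-3.141, -0.002, -0.099]
force: [-0.7, -0.1, -0.7]
width: 0.0605
```

>>> {"api": "step_arm", "payload": {"commands": "0 0 0 0 0 0; 0 0 0 0 0 0; 0 0 0 0 0 0; 0 0 0 0 0 0; 0 0 0 0 0 0; 0 0 0 0 0 0; 0 0 0 0 0 0; 0 0 0 0 0 0", "jaw": 10, "grip_force": 25}}

```text
t: 27.98
eef_pos: [0.6755, 0.0028, 0.1808]
ee_rot: [3.142, -0.0, -0.1]
force: [-0.2, 0.3, 1.2]
width: 0.028
```

>>> {"api": "step_arm", "payload": {"commands": "0 0 -5 0 0 0; 0 0 -15 0 0 0; 0 0 -20 0 0 0; 0 0 -20 0 0 0; 0 0 -20 0 0 0; 0 0 -15 0 0 0; 0 0 -5 0 0 0; 0 0 0 0 0 0"}}

```text
t: 28.98
eef_pos: [0.6754, 0.0029, 0.2808]
ee_rot: [-3.141, -0.0, -0.1]
force: [0.3, 0.2, -1.8]
width: 0.028
```

Run:
```python
from w import *
d,st=look("w13",[]);print(st["force"],st["width"])
d3=grab_frame("scene"); save(d3,"scene6",(180,80,420,260),3)
c=np.array([.4721,-.3404]);a=-.154
M=np.array([[np.cos(a),-np.sin(a)],[np.sin(a),np.cos(a)]]);t=c+M@[-.064,0];print(t)
from plan import plan
plan(t[0],t[1],.281,-.154)
```

```text
pos [0.6754 0.0029 0.2808] rot [-3.141 -0.    -0.1  ] t 28.98
[ 0.26991314  0.20818176 -1.77018604] 0.028043810952239987
[ 0.40885741 -0.33058291]
t 29.07 q [ 0.29  0.34  0.06 -0.   -1.28  1.18] pos [0.6751 0.0028 0.2799] rot [ 3.1414e+00  1.4000e-03 -9.9900e-02] w 28.3 F [ 0.1  0.2 -1. ]
turn 1 x [0.0003 0.0014 0.0541]  then shift total [-211.9  370.3   -1.1]  = 7 x [-30.3  52.9  -0.2]
```

View pics/w13.png

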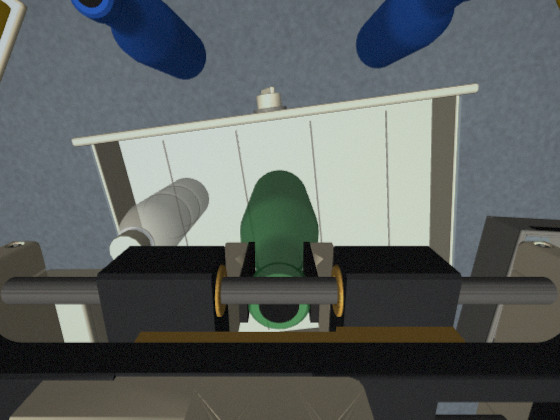

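View pics/scene6.png

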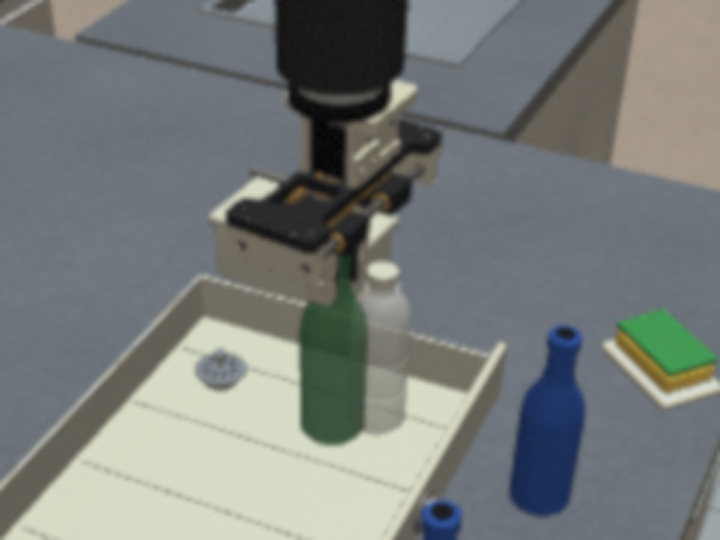

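>>> {"api": "step_arm", "payload": {"commands": "0 0 0 0 0 0.027; -5 9 0 0 0 0.027; -10 18 0 0 0 0; -17 29 0 0 0 0; -17 30 0 0 0 0; -17 30 0 0 0 0; -17 30 0 0 0 0; -17 30 0 0 0 0", "grip_force": 35}}

```text
t: 30.08
eef_pos: [0.5479, -0.1576, 0.2811]
ee_rot: [3.142, -0.0, -0.154]
force: [0.1, -0.7, -2.4]
width: 0.0275
```

>>> {"api": "step_arm", "payload": {"commands": "-17 30 0 0 0 0; -17 30 0 0 0 0; -17 30 0 0 0 0; -17 30 0 0 0 0; -17 30 0 0 0 0; -15 26 0 0 0 0; -10 18 0 0 0 0; 0 0 0 0 0 0"}}

```text
t: 31.08
eef_pos: [0.4094, -0.3319, 0.281]
ee_rot: [3.141, -0.0, -0.156]
force: [-0.7, -0.2, -2.3]
width: 0.0277
```

```bash
python3 plan.py .4089 -.3306 .280 -.154
```

```text
t 31.07 q [-0.31  0.09 -0.27  0.   -1.21  1.72] pos [ 0.4094 -0.3319  0.281 ] rot [ 3.1415e+00 -3.0000e-04 -1.5630e-01] w 27.7 F [-0.7 -0.2 -2.3]
turn 1 x [ 0.0001 -0.0003 -0.0023]  then shift total [-0.7 -1.2  1. ]  = 1 x [-0.7 -1.2  1. ]
```

Run:
```python
from w import *
c=np.array([.4721,-.3404]);a=-.154
M=np.array([[np.cos(a),-np.sin(a)],[np.sin(a),np.cos(a)]])
d,st=look("w14",[(f"{x},{y}",[*(c+M@[x/1000,y/1000]),.07]) for x in(-107,-23,107) for y in(-64,64)])
d3=grab_frame("scene"); save(d3,"scene7",(80,180,280,360),4)
for x in(-107,-23,107):
  for y in (-64,64): print(x,y,(proj(d3,[*(c+M@[x/1000,y/1000]),.07])-[80,180])*4)
d3=grab_frame("top"); save(d3,"top3",(360,200,500,360),4)
```

```text
pos [ 0.4094 -0.3319  0.281 ] rot [ 3.141 -0.    -0.156] t 31.07
-107,-64 [329.7 221.2]
-107,64 [226.  221.4]
-23,-64 [333.2 152.3]
-23,64 [222.1 152.6]
107,-64 [339.7  24.2]
107,64 [214.9  24.5]
-107 -64 [ 69.50955701 435.96344793]
-107 64 [240.40041786 309.49083455]
-23 -64 [158.73745724 503.96139233]
-23 64 [329.33865368 367.67572284]
107 -64 [311.98454551 620.74646696]
107 64 [480.88867349 466.82229228]
```

View pics/w14.png

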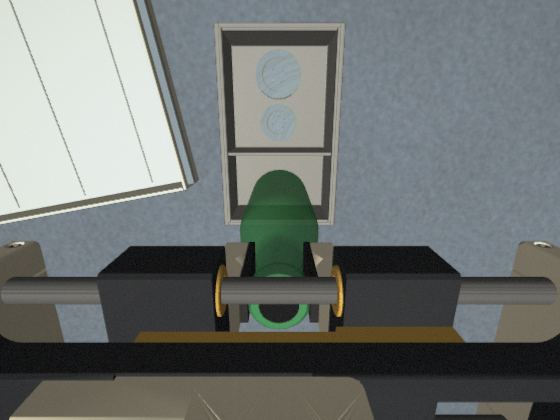

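View pics/scene7.png

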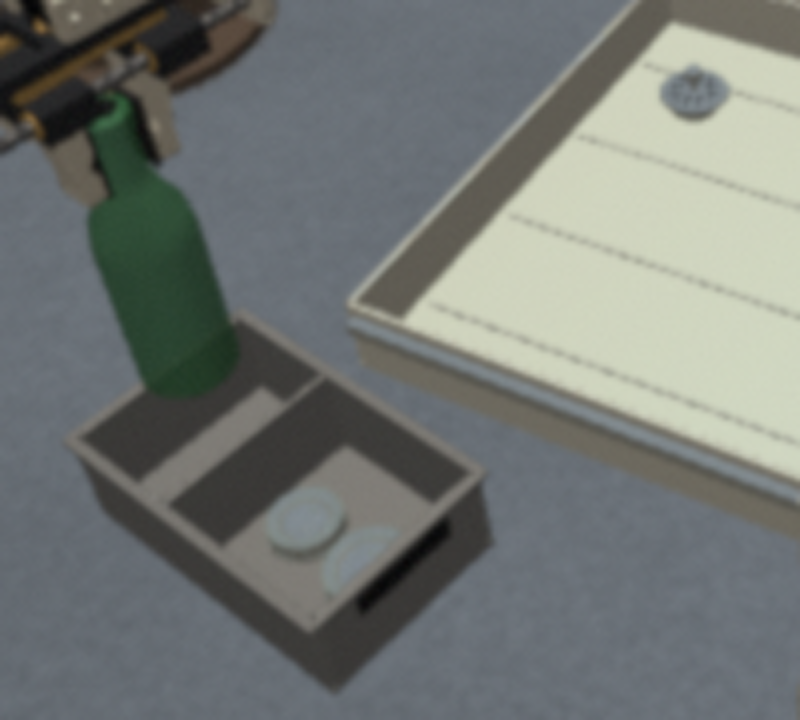

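>>> {"api": "step_arm", "payload": {"commands": "-0.7 -1 10 0 0 0; 0 0 20 0 0 0; 0 0 25 0 0 0; 0 0 20 0 0 0; 0 0 10 0 0 0; 0 0 0 0 0 0; 0 0 0 0 0 0"}}

```text
t: 32.1
eef_pos: [0.4115, -0.3298, 0.1965]
ee_rot: [3.141, -0.001, -0.153]
force: [-0.2, 0.7, -1.5]
width: 0.0275
```

>>> {"api": "step_arm", "payload": {"commands": "0 0 5 0 0 0; 0 0 4 0 0 0; 0 0 3 0 0 0; 0 0 0 0 0 0"}}

```text
t: 32.6
eef_pos: [0.4107, -0.3297, 0.1835]
ee_rot: [-3.142, 0.001, -0.154]
force: [-0.9, 0.1, -1.7]
width: 0.0279
```

Run:
```python
from w import *
d,st=look("w15",[]);print(st["force"],st["width"])
d3=grab_frame("scene"); save(d3,"scene8",(80,180,280,360),4)
```

```text
pos [ 0.4107 -0.3297  0.1835] rot [-3.142e+00  1.000e-03 -1.540e-01] t 32.6
[-0.93023928  0.12466745 -1.74414923] 0.027890957072649547
```

View pics/scene8.png

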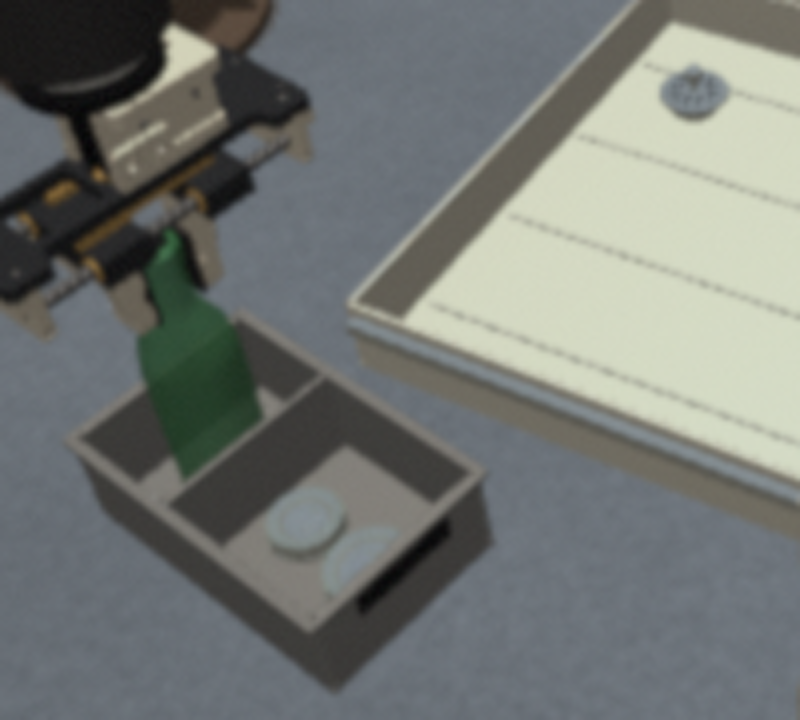

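Bottle is inside the narrow bay; foot about 4 mm above the floor. Lower gently.

>>> {"api": "step_arm", "payload": {"commands": "0 0 1 0 0 0; 0 0 1 0 0 0; 0 0 0.5 0 0 0; 0 0 0 0 0 0"}}

```text
t: 33.2
eef_pos: [0.4109, -0.3297, 0.1812]
ee_rot: [-3.142, 0.0, -0.154]
force: [-0.4, -0.5, -1.5]
width: 0.0275
```

>>> {"api": "step_arm", "payload": {"commands": "0 0 0.5 0 0 0; 0 0 0.5 0 0 0; 0 0 0 0 0 0; 0 0 0 0 0 0"}}

```text
t: 33.7
eef_pos: [0.4109, -0.3297, 0.1803]
ee_rot: [-3.142, 0.0, -0.154]
force: [-0.6, 0.6, -1.8]
width: 0.0275
```

>>> {"api": "step_arm", "payload": {"commands": "0 0 0.5 0 0 0; 0 0 0 0 0 0; 0 0 0 0 0 0"}}

```text
t: 34.08
eef_pos: [0.4109, -0.3297, 0.1798]
ee_rot: [3.142, -0.0, -0.154]
force: [-0.0, 0.3, -0.9]
width: 0.0276
```

>>> {"api": "step_arm", "payload": {"commands": "0 0 0.6 0 0 0; 0 0 0 0 0 0; 0 0 0 0 0 0"}}

```text
t: 34.45
eef_pos: [0.4112, -0.33, 0.1797]
ee_rot: [3.141, -0.001, -0.154]
force: [0.0, -0.5, 4.6]
width: 0.0278
```

>>> {"api": "step_arm", "payload": {"commands": "0 0 -0.3 0 0 0; 0 0 0 0 0 0", "grip_force": 5}}

```text
t: 34.7
eef_pos: [0.4111, -0.3299, 0.1796]
ee_rot: [3.141, -0.0, -0.154]
force: [-0.3, -0.0, 4.1]
width: 0.0287
```

>>> {"api": "step_arm", "payload": {"commands": "0 0 0 0 0 0; 0 0 0 0 0 0; 0 0 0 0 0 0; 0 0 0 0 0 0; 0 0 0 0 0 0; 0 0 0 0 0 0", "jaw": 60}}

```text
t: 35.45
eef_pos: [0.4109, -0.3297, 0.1795]
ee_rot: [-3.142, 0.0, -0.154]
force: [0.1, 0.0, 0.2]
width: 0.0597
```

>>> {"api": "step_arm", "payload": {"commands": "0 0 -10 0 0 0; 0 0 -30 0 0 0; 0 0 -40 0 0 0; 0 0 -40 0 0 0; 0 0 0 0 0 0; 0 0 0 0 0 0"}}

```text
t: 36.2
eef_pos: [0.4108, -0.3295, 0.2997]
ee_rot: [-3.141, -0.001, -0.154]
force: [-0.4, -0.1, 0.0]
width: 0.0601
```

```bash
python3 - <<'E'
from w import *
d,st=look("w16",[])
d3=grab_frame("scene"); save(d3,"scene9",(80,120,360,360),2.8)
E
python3 plan.py .35 .0 .3 -.154
```

```text
pos [ 0.4108 -0.3295  0.2997] rot [-3.141e+00 -1.000e-03 -1.540e-01] t 36.2
t 36.3 q [-0.3   0.08 -0.24 -0.   -1.25  1.72] pos [ 0.4105 -0.3295  0.2988] rot [-3.1411e+00  1.3000e-03 -1.5390e-01] w 60.2 F [-0.5 -0.5 -0.7]
turn 1 x [-0.0005  0.0013  0.0001]  then shift total [-110.3 -316.3   -1.2]  = 6 x [-18.4 -52.7  -0.2]
```

View pics/w16.png

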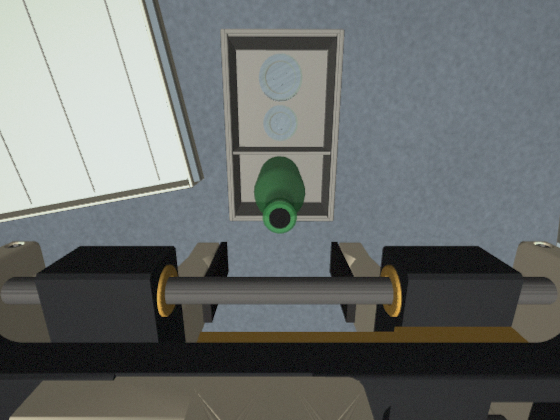

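View pics/scene9.png

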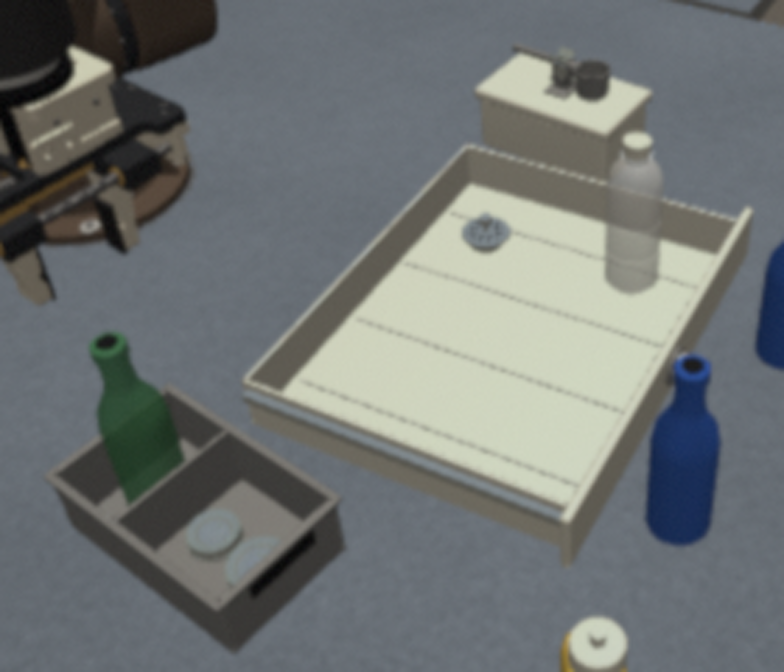

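>>> {"api": "step_arm", "payload": {"commands": "-27 53 0 0 0 0; -27 53 0 0 0 0; -27 53 0 0 0 0; -27 53 0 0 0 0; -27 53 0 0 0 0; -27 53 0 0 0 0; 0 0 0 0 0 0; 0 0 0 0 0 0"}}

```text
t: 37.3
eef_pos: [0.2017, -0.6189, 0.2981]
ee_rot: [-3.14, 0.001, -0.155]
force: [0.7, 0.0, 0.3]
width: 0.0603
```

Run:
```python
from w import *
d=grab_frame("top"); save(d,"topF",(90,90,490,360),2)
print(proj(d,(.4478,.3328,.122)))
c=np.array([.4721,-.3404]);a=-.154
M=np.array([[np.cos(a),-np.sin(a)],[np.sin(a),np.cos(a)]])
for nm,z in [("glass_mid",.1),("lid_large_mid",.011),("lid_small_mid",.011),("pet_mid",.1),("strainer_mid",.024)]:
    for r in recognise(d,nm):
        w=atz(d,r["pixel"],z); print(nm,np.round(r["pixel"]),round(r["conf"],2),np.round(w,3),"carrier",np.round(M.T@(w[:2]-c),3))
print(get_state()["eef_pos"],get_state()["t"])
```

```text
[128.5034879  308.05649052]
glass_mid [428. 318.] 0.91 [ 0.411 -0.329  0.1  ] carrier [-0.062  0.002]
glass_mid [233. 133.] 0.78 [0.837 0.101 0.1  ] carrier [0.293 0.492]
glass_mid [334. 137.] 0.63 [ 0.823 -0.132  0.1  ] carrier [0.315 0.26 ]
lid_large_mid [426. 258.] 0.8 [ 0.544 -0.353  0.011] carrier [ 0.073 -0.001]
lid_small_mid [422. 283.] 0.69 [ 0.484 -0.342  0.011] carrier [0.012 0.   ]
pet_mid [217. 208.] 0.7 [0.667 0.139 0.1  ] carrier [0.119 0.504]
strainer_mid [231. 283.] 0.72 [0.492 0.116 0.024] carrier [-0.051  0.454]
[ 0.20303687 -0.61849769  0.29995816] 37.6
```

View pics/topF.png

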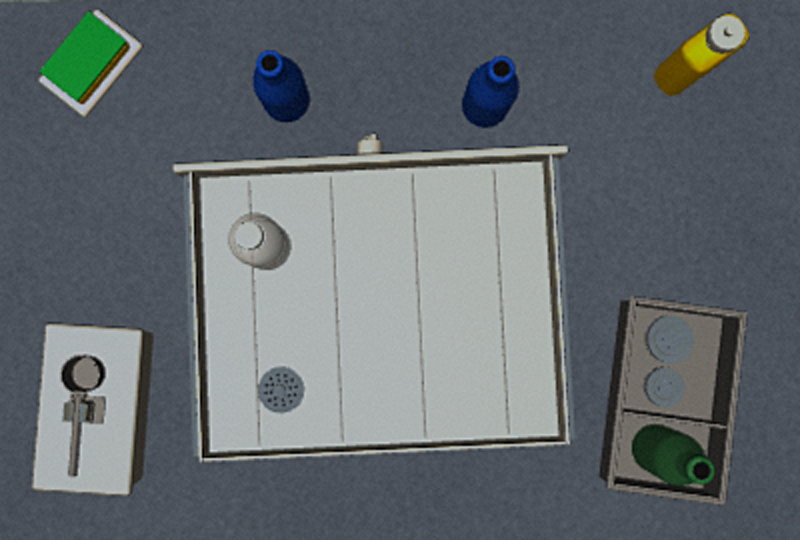

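All of it is in place within limits; handing in.

```bash
python3 -c "
from station import *
print(job_done())"
```

```text
the job is handed in; nothing more can be done
None
```

I finished the whole job and handed it in at about 38 s. No verdict was reported, so what follows is from my own last checks.

- **Lids:** both lie flat in the carrier's wide bay. The top camera puts the large one at carrier x 73 mm and the small one at 12 mm, both at y about 0.
- **Scoop:** I pressed the handle into the clip. On the way down the force fell off after 3.6 N, then rose to about 8 N on the rest. After letting go, the jaws close over the handle, and its end measures 122 mm high, which matches home. It looks level and in line with the box. The level reading is from pictures and good to a few millimetres.
- **Green bottle:** I set it down at about 4.6 N and then let go. It stands upright on the narrow bay's floor at carrier x -62 mm, y 2 mm. The blue bottles were not touched.
- **PET bottle and strainer:** both stand where they were, within what the images can tell.
- **Robot:** the arm is clear of everything.

**Checks that disagreed:** the wrist and top cameras differed by 3 to 4 mm in x, and the scene view was about 2 pixels off. Both are small against the tolerances that applied. The press force I read in passing stayed below the stated 8 to 14 N snap force, so I judged the snap by the jaws closing over the handle, not by force.

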